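Seal a test foot in its conditioning vessel and purge it

TASK

Stand the round rubber test foot upright inside the open steel vessel. Swing the vessel's captive cap, still unscrewed, fully home over the mouth, and only then screw it down clockwise until it is fully tight; last of all press the purge treadle down to its stop, hold it there for a good second and let it come up again. Leave everything else on the bench where it is, the closed vessel included.

Things in the scene. Friction and masses are not known exactly. Their poses are not given: they have to be found in the camera images.
- round_foot: Slip-test foot to be loaded, loose, standing upright on the bench: round black rubber sole of diameter 60, 16 thick, with a steel stem: collar of diameter 36 up to z = 22, then a plain stem of diameter 22 up to z = 66 (total height 66). Origin: centre of the underside, z up along the stem. About 250 g. Grip the stem from above.
- vessel: The open steel vessel, to be loaded, fixed. Origin: on the bench on its axis, z up. Round wall, outer diameter 112, inner 100, inner floor at z = 8, rim at z = 78. Foot plate 6 thick. Pivot post at x = -88, y = +66 (110 from the axis), diameter 20, hinge barrel diameter 28 up to z = 104. A level swing arm on the post carries the cap, which starts swung aside and unscrewed.
- vessel_mouth (a point): Centre of the open vessel's mouth, at rim height (78 above the bench), axes as the vessel's.
- vessel_pivot (a point): Point on the axis of the open vessel's swing-arm hinge, 92 above the bench; turns with the arm.
- vessel_arm (a joint): Swing arm of the open vessel, rad: 0 = home at its stop, cap's axis on the vessel's axis; grows counter-clockwise seen from above as the cap swings away, up to 1.6. The cap's axis is 110 from the hinge. Stays where it is left; about 1.5 N at the cap moves it.
- vessel_cap (a joint): Screw cap of the open vessel, rad, relative to its arm: 0 = fully tight (at its stop), grows counter-clockwise seen from above as it is unscrewed, up to 2.6 (at its stop). Tighten clockwise; needs about 0.1 N m, and more than one grasp. Captive: it never leaves its collar.
- vessel_grip (a point): Grip point of the open vessel's cap, on the cap's axis, in the upright black bar on it: x along the bar (74 long), y across (18 wide), z up; bar top 15 above. Below it the steel disc, diameter 117, 14 thick: top face 26, underside 40 below this point, in a collar of diameter 130. 119 above the bench when tight; rises 4 mm per rad of unscrewing.
- treadle_base: Purge treadle unit fixed to the bench: steel base 140 (x) x 80 (y), 10 thick. Origin: centre of the underside. The pedal's hinge runs along y at x = +55, z = 22; the pedal rises from it towards -x.
- treadle (a joint): Pedal of the treadle, rad: 0 = up (sprung), 0.24 = down at its stop. At rest the pedal slopes up at 0.28 rad towards -x, at the stop at 0.04 rad.
- treadle_pad (a point): Where to press: top face of the aluminium pedal plate (115 long, 60 wide, 7 thick, thin rubber ribs for looks), 85 from the hinge, 49 above the bench at rest, about 29 at the stop. Needs about 11 N straight down there at the stop.
- neighbour: Bystander: the other vessel, same make and size as the open one, but its cap is home and tight: leave it alone. Its grip bar's top is 134 above the bench. Origin: on the bench, on its axis, z up; pivot post at x = -88, y = +66.
- neighbour_arm (a joint): Swing arm of the closed vessel, rad: 0 = home, as it is to stay.
- neighbour_cap (a joint): Cap of the closed vessel, rad: 0 = tight, as it is to stay.
- square_foot: Bystander: test foot with a square black sole 56 x 56, 16 thick, the same stem as the round one, 66 high, loose. Origin: centre of the underside.
- weight: Bystander: brass knobbed weight, diameter 52, 68 high, loose. Origin: centre of the underside.
- iron_weight: Bystander: rusty grey cast-iron block weight 120 x 84 x 55 high with a slot, loose, 2 kg. Origin: centre of the underside.
- wash_bottle: Bystander: upright white bottle, diameter 56, 170 high, loose. Origin: centre of the underside.
- spanner: Bystander: steel spanner lying flat, 150 long, loose. Origin: centre of its underside.
- sample_clip: Bystander: brown bent strip clip, 70 x 30, 49 high, loose. Origin: centre of its underside.
Things that resemble listed ones, but are neither listed nor needed, are in the scene too. Leave any blue look-alike of the vessel alone. Leave any orange look-alike of the treadle_base alone.

How it is judged (in metres and radians):
On the way, in this order (a step that is already met when the one before it is completed fails the run):
1. the round foot stands upright inside the open vessel, let go of (horizontal distance between round_foot and vessel_mouth below 0.03 m and z of round_foot in the frame of vessel below 0.022 m and angle between round_foot's own z axis and vertical below 0.2 rad and contact force between the fingers and round_foot below 0.1 N), for 0.2 s.
2. the cap, still unscrewed (more than 1.5 rad), is swung home over the mouth (value of joint vessel_arm below 0.06 rad and value of joint vessel_cap above 1.5 rad), for 0.1 s.
3. the cap is screwed fully tight (value of joint vessel_cap below 0.12 rad and value of joint vessel_arm below 0.06 rad), for 0.1 s.
4. the treadle is held down at its stop for a second (value of joint treadle above 0.21 rad), for 0.9 s.
At the end, for the whole second after the job is handed in: The round foot stands upright (within 0.2 rad) and at rest on the floor of the open vessel (origin within 30 mm of its axis, less than 22 mm above its origin), the cap arm is home within 0.06 rad, the cap is tight within 0.12 rad, and the treadle is up again (below 0.04 rad) (all of step 3 and horizontal distance between round_foot and vessel_mouth below 0.03 m and z of round_foot in the frame of vessel below 0.022 m and angle between round_foot's own z axis and vertical below 0.2 rad and linear speed of round_foot below 0.02 m/s and value of joint treadle below 0.04 rad); the robot touches nothing.
It fails at once if the treadle is pressed (over 0.1 rad) while the cap is not tight (0.15 rad) and home (0.08 rad) (value of joint treadle above 0.1 rad and (value of joint vessel_cap above 0.15 rad or value of joint vessel_arm above 0.08 rad)).
It fails at once if the closed vessel is opened: its cap turned by more than 0.3 rad or its arm by more than 0.1 rad (value of joint neighbour_cap above 0.3 rad or value of joint neighbour_arm above 0.1 rad).
It fails at once if a bystander is moved by more than 30 mm (distance of any of square_foot, weight, iron_weight, wash_bottle, spanner, sample_clip from where it was at the start of the episode above 0.03 m).
It fails at once if a standing bystander is tipped by more than 0.5 rad (angle between any of square_foot, weight, iron_weight, wash_bottle's own z axis and vertical above 0.5 rad).
It also fails if it takes over 72 s, if anything falls off the work surface, if the arm or the gripper's body presses on something with over 40 N, if the wrist force passes 120 N, or if a joint passes its speed limit or range.

ROBOT

A 6-joint arm with a two-finger parallel gripper is mounted at the origin on the work surface. World frame = base frame: x ahead of the robot, y to its left, z up, the work surface at z = 0. Lengths are in mm, angles in rad, forces in N, time in s.
With the tool pointing down it reaches from about 325 to 875 mm from the base axis. Payload 4.4 kg.
Tool frame: the origin (TCP) lies on the centre line of the jaws, within the pads' length; the fingertips stand ahead of it and the grasp point (between the pads) lies 6 mm ahead of it (ctrl.tcp_to_tips is the z of the fingertips in the tool frame, in mm); z points along the fingers, y is the line along which they close (so a half turn about z gives the same grasp; the last joint's range is limited). The gripper opens to 85 mm and grips with 20 to 120 N. Pads are 22 mm wide; open, the fingers measure 114 mm over their backs; the gripper's body (76 mm by 85 mm) begins 54 mm behind the grasp point. The pads swing forward as they close: fully open they stand 13 mm farther back than shut.
Start: joints at [1.165, 0.207, 1.542, -0, 1.393, -0.15], TCP at [145.496, 556.29, 256.282] pointing down, gripper open.
Joint ranges: [-2.73, 2.73], [-0.86, 2.22], [0.23, 2.46], [-1.11, 4.25], [0.08, 2.63], [-2.82, 2.82]. Speed limits (rad/s): [2.79, 2.79, 3.14, 3.14, 3.14, 3.14].

INTERFACE

Orientations are given as a 3x3 rotation matrix whose columns are the frame's x, y, z axes.
In Python, from plant import ctrl, sensors, optics gives the robot as it stands. Calls block until the motion is done:
- ctrl.move_ptp(position, orientation): joint-space move of the TCP to a pose.
- ctrl.move_l(position, rot=None, vel=150, threshold=None): straight line of the TCP; rot=None keeps the orientation; vel is the mean speed in mm/s. With threshold (N) it stops when the force on the tool has changed by that much, and returns True; else False.
- ctrl.set_joints(angles): joint-space move.
- ctrl.gripper_to(opening, force=None): finger opening in mm; force is the grip in N (None keeps the last); returns when the fingers have stopped.
- ctrl.hold(seconds).
- ctrl.solve_ik(position, orientation): joint angles nearest the present ones, or None.
- sensors.read_state(): the state.
- optics.grab_frame(name): name is "side" or "top"; returns (picture, depth): 400x640x3 uint8, red, green, blue; 400x640 float32, mm along the optical axis (not along the pixel's ray), 0 where there is no reading.
- optics.camera_params(name): a dict with "mtx" (3x3 intrinsics, pixels), "k1" (the pictures are not rectified: a ray, as slopes to the right and down, at radius r is drawn at 1 + k1 r^2 times it, then the intrinsics apply), "R" (3x3) and "t" (3): a world point X has camera coordinates R X + t. Camera axes: x right, y down, z forward; pixel columns grow to the right and rows downward; lengths in mm; the calibration is good to about 2 mm. A picture is of the moment at which its call begins. camera_params takes no time and is no camera call.
A pose or a line that the arm cannot do raises ctrl.MotionError and nothing moves.
- ctrl.finish_job(): hands the job in; it is judged then, once.
The state is a dict: "t": time; "q": joint angles; "qvel": joint speeds; "tau": joint torques, N m; "eef_pos": TCP position; "eef_rot": TCP orientation; "force": force on the tool from outside, world axes, zero at the start; "wrist_torque": the same for the moment, N m; "grip_width": finger opening in mm; "grasp_force": force on a finger pad.
Only numpy, scipy, OpenCV 4.12 (cv2) and the standard library are available. Lean on these libraries where they do the work, as an engineer would, in place of code of your own. Each camera call takes 0.05 s, during which the arm holds its last target. There are 200 camera calls.

## Working session

There is one attempt and no reset: what is moved stays moved. The work goes in short steps, each a Python script; the robot and the scene stay as the last script left them, time stands still between calls to the robot, and variables do not carry over. Pictures are saved under pics/ and viewed, at most 10 in all, crops included, and the job is handed in when it is done.

```bash
ls; mkdir -p pics; cat > h.py <<'E'
import numpy as np, cv2
from plant import ctrl, sensors, optics
def grab(n,save=None):
    p,d=optics.grab_frame(n)
    if save: cv2.imwrite('pics/'+save,p[:,:,::-1])
    return p,d
def rays(n,uv):
    c=optics.camera_params(n);K=np.array(c['mtx'],float)
    uv=np.asarray(uv,float).reshape(-1,1,2)
    s=cv2.undistortPoints(uv,K,np.array([c['k1'],0,0,0],float)).reshape(-1,2)
    R=np.array(c['R']);t=np.array(c['t'])
    d=np.c_[s,np.ones(len(s))]
    return -R.T@t, d@R, d
def plane(n,uv,z):
    o,w,_=rays(n,uv); k=(z-o[2])/w[:,2]
    return o+w*k[:,None]
def cloud(n,d):
    v,u=np.mgrid[0:400,0:640]
    o,w,_=rays(n,np.c_[u.ravel(),v.ravel()])
    P=o+w*d.ravel()[:,None]; P[d.ravel()<=0]=np.nan
    return P.reshape(400,640,3)
E
python3 - <<'E'
from h import *
for n in('top','side'):
    p,d=grab(n,n+'0.png'); np.savez(n+'0.npz',p=p,d=d)
    c=optics.camera_params(n); print(n,c, (d>0).mean())
print(sensors.read_state(), ctrl.tcp_to_tips)
E
```

```text
pics
top {'mtx': array([[510.77707128,   0.        , 322.68875863],
       [  0.        , 510.77707128, 196.93449158],
       [  0.        ,   0.        ,   1.        ]]), 'k1': -0.10669002288725866, 'R': array([[-0.02287726, -0.99971309,  0.00709649],
       [-0.99190738,  0.02181077, -0.12507615],
       [ 0.12488549, -0.00990046, -0.99212176]]), 't': array([ -54.37000605,  502.69744566, 1431.64041753])} 0.99606640625
side {'mtx': array([[443.65511406,   0.        , 324.57728492],
       [  0.        , 443.65511406, 200.37380751],
       [  0.        ,   0.        ,   1.        ]]), 'k1': 0.03948418127492558, 'R': array([[-0.99383661, -0.11082778, -0.00244826],
       [-0.05883883,  0.54609136, -0.83565676],
       [ 0.09395096, -0.83036223, -0.54924656]]), 't': array([ 496.76672629,  152.6263621 , 1258.94550967])} 0.99621875
{'t': 0.1, 'q': array([ 1.16447623e+00,  2.07339915e-01,  1.54285525e+00,  1.11269073e-05,
        1.39349025e+00, -1.50495523e-01]), 'qvel': array([ 0.00092731, -0.00201879, -0.00388815, -0.00160257, -0.00109823,
        0.00148458]), 'tau': array([-6.53928910e-04, -3.84087074e+01, -2.92551720e+01, -3.22799178e-04,
        4.73714434e-03,  1.01628981e-05]), 'eef_pos': array([145.24655629, 555.68408911, 255.21796245]), 'eef_rot': array([[-9.67454336e-01,  2.53044278e-01, -8.37185031e-04],
       [ 2.53045455e-01,  9.67452489e-01, -1.91803981e-03],
       [ 3.24587743e-04, -2.06746180e-03, -9.99997810e-01]]), 'force': array([-0.30861154,  0.93119838, -0.75063109]), 'wrist_torque': array([-0.02034197, -0.03994936, -0.03968219]), 'grasp_force': 0.0, 'grip_width': 85.4591493822503} 25.0
```

View pics/top0.png

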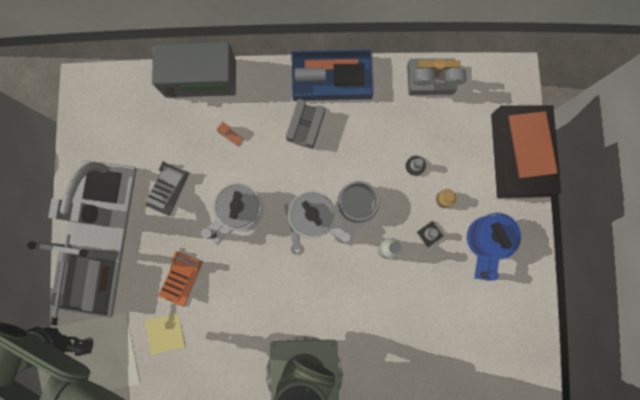

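View pics/side0.png

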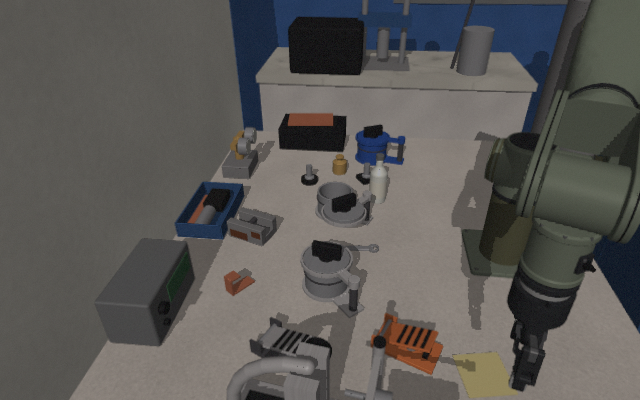

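Top view: open vessel at about (358,202), its cap at (312,214) with hinge near (341,236). Closed vessel at (238,205), round foot at (416,165), square foot at (430,233), grey treadle at (167,188). The side view agrees.

```bash
cat > loc.py <<'E'
from h import *
f=np.load('top0.npz');p,d=f['p'],f['d'];C=cloud('top',d)
c=cv2.resize(p[150:300,130:460],None,fx=2.4,fy=2.4,interpolation=cv2.INTER_CUBIC)
cv2.imwrite('pics/crop0.png',np.clip(c[:,:,::-1]*1.4,0,255).astype(np.uint8))
def box(u0,u1,v0,v1):
    m=np.zeros((400,640),bool);m[v0:v1,u0:u1]=1;return m
def circ(P):
    A=np.c_[2*P[:,:2],np.ones(len(P))];b=(P[:,:2]**2).sum(1)
    for i in range(4):
        x=np.linalg.lstsq(A,b,rcond=None)[0];r=np.sqrt(x[2]+x[0]**2+x[1]**2)
        e=abs(np.hypot(*(P[:,:2]-x[:2]).T)-r);k=e<max(4,np.percentile(e,80));P=P[k];A=A[k];b=b[k]
    return x[:2].round(1),r.round(1),len(P)
z=C[...,2]
m=box(325,385,172,230)&(z>68)&(z<84); print('rim',m.sum(),circ(C[m]),np.median(z[m]))
for n,b in(('cap',box(285,338,185,240)),('nb',box(212,264,183,230))):
    g=p.max(2).astype(int)
    m=b&(g<60)&(z>110); uv=np.argwhere(m)[:,::-1]
    print(n,m.sum(),'z',np.percentile(z[m],[10,50,90]))
    P=C[m]; r=cv2.minAreaRect(P[:,:2].astype(np.float32));print(r)
    m=b&(z>90)&(z<112)&(g>60);print('disc',m.sum(),circ(C[m]),np.median(z[m]))
for n,b in(('round',box(400,432,150,182)),('sq',box(415,448,218,250)),('bottle',box(376,406,232,262))):
    zz=z[b]
    for lo,hi in((-5,10),(11,19),(55,75)):
        m=b&(z>lo)&(z<hi)
        if lo<0:m&=p.max(2)<70
        print(n,lo,m.sum(),C[m].mean(0).round(1) if m.any() else '')
    print(np.nanmax(zz))
m=box(140,195,155,220)&(z>7)&(z<70);P=C[m]
print('treadle',m.sum(),cv2.minAreaRect(P[:,:2].astype(np.float32)),P.mean(0))
m=box(140,195,155,220)&(z>18)&(z<70);P=C[m];A=np.c_[P[:,:2],np.ones(len(P))]
print('pedal',cv2.minAreaRect(P[:,:2].astype(np.float32)),P.mean(0),np.linalg.lstsq(A,P[:,2],rcond=None)[0],P[:,2].max())
E
python3 loc.py
```

```text
rim 275 (array([ 484.9, -164.6]), np.float64(52.8), 270) 76.96444094531944
cap 116 z [137.01158119 141.102242   144.90306792]
((447.0123291015625, -35.50063705444336), (64.92291259765625, 24.739065170288086), 47.36838912963867)
disc 1461 (array([448.1, -34.6]), np.float64(50.5), 597) 100.2872543507624
nb 125 z [118.32527348 130.94131339 136.01023843]
((472.6094665527344, 172.12869262695312), (16.761201858520508, 64.5244140625), 80.76338958740234)
disc 1075 (array([474.4, 173.8]), np.float64(51.0), 440) 92.91675203915725
round -5 8 [ 581.8 -335.     7.8]
round 11 162 [ 589.3 -339.4   15. ]
round 55 50 [ 590.7 -340.5   64.4]
71.98088616338555
sq -5 9 [ 383.4 -379.6    7.4]
sq 11 193 [ 389.4 -370.9   15.2]
sq 55 51 [ 390.7 -373.5   64.7]
70.33739414963838
bottle -5 0 
bottle 11 3 [ 342.7 -220.8   15.8]
bottle 55 18 [ 345.9 -223.8   64.7]
175.8650612562933
treadle 1216 ((542.187255859375, 394.5881042480469), (183.8154754638672, 155.10006713867188), 0.6118149757385254) [538.26254991 387.56739569  31.93361668]
pedal ((545.3297729492188, 390.0301513671875), (81.0624771118164, 124.51423645019531), 64.88553619384766) [544.0828714  388.73299774  39.4414424 ] [-2.43279503e-01  1.04660806e-01  1.31120545e+02] 62.25527768409711
```

View pics/crop0.png

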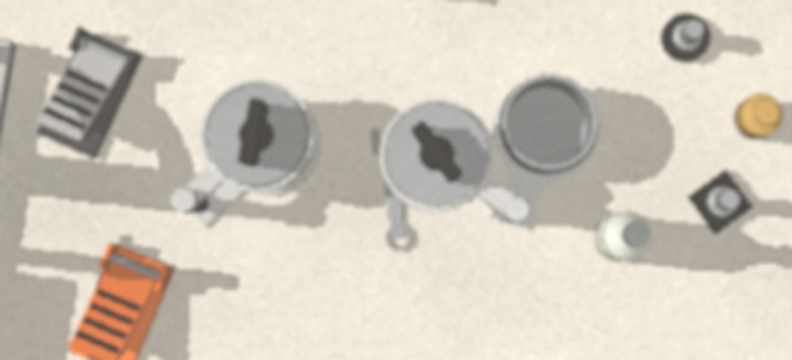

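The crop confirms this: the hinge barrel is at about px (342,236), the bar runs diagonally over the cap, and the pedal's ribbed end is at lower left. I'll refine the bar, hinge and treadle positions and check the joint 6 ranges.

```bash
cat > loc2.py <<'E'
from h import *
f=np.load('top0.npz');p,d=f['p'],f['d'];C=cloud('top',d);z=C[...,2]
print('cam',rays('top',[[0,0]])[0],rays('side',[[0,0]])[0])
g=p.max(2)
for n,(u0,u1,v0,v1),h in(('cap',(290,335,190,235),144),('nb',(215,262,185,228),134)):
    m=np.zeros((400,640),np.uint8);m[v0:v1,u0:u1]=(g[v0:v1,u0:u1]<62)
    k,l,s,c=cv2.connectedComponentsWithStats(m); i=1+s[1:,4].argmax();uv=np.argwhere(l==i)[:,::-1]
    P=plane('top',uv,h-4)[:,:2]; q=P-P.mean(0); w,V=np.linalg.eigh(q.T@q); r=cv2.minAreaRect(P.astype(np.float32))
    print(n,len(P),P.mean(0),'yaw',np.arctan2(V[1,1],V[0,1]),r)
print('hinge',plane('top',[[342,236]],104))
f=np.load('side0.npz');ps,ds=f['p'],f['d'];S=cloud('side',ds)
# side-view bar and foot
for n,(u0,u1,v0,v1),lo in(('bar',(325,365,190,215),120),('stem',(300,320,160,186),40)):
    P=S[v0:v1,u0:u1].reshape(-1,3);P=P[P[:,2]>lo];print('side',n,len(P),np.median(P,0),P.min(0),P.max(0))
# treadle
for nm,Q in(('top',C),('side',S)):
    P=Q.reshape(-1,3);P=P[(abs(P[:,0]-545)<95)&(abs(P[:,1]-392)<75)&(P[:,2]>6)&(P[:,2]<75)]
    Z=P[:,2]
    ax=np.array([.92,-.395]);ax/=np.hypot(*ax);ay=np.array([-ax[1],ax[0]])
    s=(P[:,:2]-[545,390])@ax;t=(P[:,:2]-[545,390])@ay
    print(nm)
    for a in range(-80,90,10):
        k=(s>=a)&(s<a+10)
        kk=k&(Z>(14))
        if k.sum()>3:print(a,k.sum(),'z',np.percentile(Z[k],[5,50,95]).round(),'t all',np.percentile(t[k],[3,97]).round(),'t hi',np.percentile(t[kk],[3,97]).round() if kk.sum()>3 else '')
P=C.reshape(-1,3);k=(P[:,0]>350)&(P[:,0]<700)&(P[:,1]>450)&(P[:,1]<700);print('instr',P[k][P[k][:,2]>60].min(0),np.nanmax(P[k][:,2]))
I=np.diag([1,-1,-1.])
for nm,pos in(('foot',[590,-340,200]),('vessel',[485,-165,200]),('cap',[448,-35,200]),('tr',[530,395,200])):
  for yaw in np.arange(-3,3.2,.5):
    c_,s_=np.cos(yaw),np.sin(yaw);R=np.array([[c_,-s_,0],[s_,c_,0],[0,0,1]])@I
    q=ctrl.solve_ik(pos,R); print(nm,round(yaw,1),None if q is None else np.round(q,2)) if nm!='foot' else 0
E
python3 loc2.py
```

```text
cam [ 318.59435575  -51.14472214 1483.62291651] [ 384.40617697 1017.08841672  820.23095941]
cap 174 [444.72302692 -34.73253059] yaw -2.525148359334585 ((445.8243713378906, -34.410118103027344), (66.22862243652344, 30.06717300415039), 17.115657806396484)
nb 192 [471.32521029 167.22708957] yaw 2.9654294201245137 ((472.47967529296875, 166.00341796875), (29.528268814086914, 64.55188751220703), 89.79405212402344)
hinge [[ 384.85590799 -114.59571592  104.        ]]
side bar 240 [449.70565114 -26.91523908 136.90221473] [416.96206393 -55.9814752  120.00900787] [480.49586982  -3.29938595 147.24020529]
side stem 55 [ 593.45000445 -332.48444183   59.64183654] [ 584.20895783 -351.81094369   40.01419837] [ 603.88148156 -319.73686861   70.45745707]
top
-80 43 z [ 7. 10. 15.] t all [-36.  34.] t hi [-34.   5.]
-70 76 z [ 7. 10. 55.] t all [-40.  36.] t hi [-26.  20.]
-60 102 z [ 8. 53. 59.] t all [-41.  26.] t hi [-29.  28.]
-50 96 z [ 7. 52. 58.] t all [-39.  27.] t hi [-27.  27.]
-40 96 z [ 7. 47. 52.] t all [-39.  29.] t hi [-28.  29.]
-30 98 z [ 7. 45. 52.] t all [-42.  28.] t hi [-36.  27.]
-2
[... 2376 characters left out ...]
.2 ]
cap 2.0 [-0.27 -0.01  1.9  -0.    1.25 -0.7 ]
cap 2.5 [-0.27 -0.01  1.9  -0.    1.25 -1.2 ]
cap 3.0 [-0.27 -0.01  1.9  -0.    1.25 -1.7 ]
tr -3.0 [ 0.51  0.43  1.37 -0.    1.34 -1.2 ]
tr -2.5 [ 0.51  0.43  1.37 -0.    1.34 -1.7 ]
tr -2.0 [ 0.51  0.43  1.37 -0.    1.34 -2.2 ]
tr -1.5 [ 0.51  0.43  1.37 -0.    1.34 -2.7 ]
tr -1.0 None
tr -0.5 [ 0.51  0.43  1.37 -0.    1.34  2.58]
tr 0.0 [ 0.51  0.43  1.37 -0.    1.34  2.08]
tr 0.5 [ 0.51  0.43  1.37 -0.    1.34  1.58]
tr 1.0 [ 0.51  0.43  1.37 -0.    1.34  1.08]
tr 1.5 [ 0.51  0.43  1.37 -0.    1.34  0.58]
tr 2.0 [ 0.51  0.43  1.37 -0.    1.34  0.08]
tr 2.5 [ 0.51  0.43  1.37 -0.    1.34 -0.42]
tr 3.0 [ 0.51  0.43  1.37 -0.    1.34 -0.92]
```

```bash
cat >> h.py <<'E'
def rot(yaw):
    c,s=np.cos(yaw),np.sin(yaw);return np.array([[c,-s,0],[s,c,0],[0,0,1]])@np.diag([1,-1,-1.])
def st(*k):
    s=sensors.read_state();print({a:np.round(s[a],2) for a in('t','eef_pos','force','grip_width','grasp_force')+k})
FOOT=np.array([591,-340.]);VES=np.array([485,-164.6]);CAP=np.array([447,-35.]);PIV=np.array([383.5,-120.])
E
python3 - <<'E'
from h import *
Y=.28
ctrl.gripper_to(60,40)
ctrl.move_ptp([*FOOT,140],rot(Y)); st('q')
ctrl.move_l([*FOOT,54],vel=120,threshold=8); st()
ctrl.gripper_to(15,50); st()
ctrl.move_l([*FOOT,190],vel=200); st()
ctrl.move_l([*VES,190],vel=250)
grab('top','lift.png'); grab('side','lifts.png')
E
```

```text
{'t': np.float64(3.98), 'eef_pos': array([ 591.49, -339.14,  140.13]), 'force': array([0.87, 0.12, 1.48]), 'grip_width': np.float64(59.9), 'grasp_force': np.float64(0.0), 'q': array([-0.65,  0.53,  1.35,  0.  ,  1.26,  0.64])}
{'t': np.float64(4.85), 'eef_pos': array([ 591.68, -340.46,   54.86]), 'force': array([ 0.78, -0.66,  0.02]), 'grip_width': np.float64(60.19), 'grasp_force': np.float64(0.0)}
{'t': np.float64(5.28), 'eef_pos': array([ 591.67, -340.61,   55.2 ]), 'force': array([-0.3 , -0.65,  3.25]), 'grip_width': np.float64(20.16), 'grasp_force': np.float64(48.77)}
{'t': np.float64(6.12), 'eef_pos': array([ 589.87, -339.1 ,  187.83]), 'force': array([-1.01, -0.12, -2.48]), 'grip_width': np.float64(19.8), 'grasp_force': np.float64(48.94)}
```

```bash
python3 - <<'E'
from h import *
ctrl.move_l([*VES,90],vel=150); st()
print(ctrl.move_l([*VES,60],vel=40,threshold=6)); st()
ctrl.gripper_to(42); ctrl.hold(.2); st()
ctrl.move_l([*VES,210],vel=200)
ctrl.move_l([485,-300,260],vel=300)
p,d=grab('top'); np.savez('top1.npz',p=p,d=d)
c=cv2.resize(p[150:260,270:400],None,fx=4.5,fy=4.5,interpolation=cv2.INTER_CUBIC)
cv2.imwrite('pics/crop1.png',np.clip(c[:,:,::-1]*1.3,0,255).astype(np.uint8))
E
```

```text
{'t': np.float64(8.0), 'eef_pos': array([ 485.84, -165.18,   90.71]), 'force': array([ 0.48,  0.27, -2.09]), 'grip_width': np.float64(19.82), 'grasp_force': np.float64(48.93)}
True
{'t': np.float64(8.64), 'eef_pos': array([ 484.48, -164.37,   63.09]), 'force': array([-1.26,  0.95,  4.93]), 'grip_width': np.float64(20.43), 'grasp_force': np.float64(49.48)}
{'t': np.float64(9.18), 'eef_pos': array([ 483.36, -163.77,   62.17]), 'force': array([0.04, 0.47, 0.91]), 'grip_width': np.float64(41.95), 'grasp_force': np.float64(0.0)}
```

View pics/crop1.png

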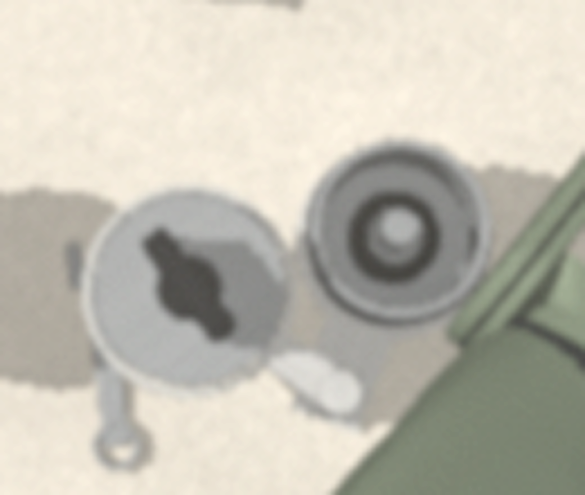

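The foot stands centred in the vessel, with its stem at crop (400,228). The cap bar runs from (155,240) to (222,330) and the hinge barrel is at (343,388). Next I grip the bar and swing the cap home.

```bash
cat > swing.py <<'E'
from h import *
px=lambda x,y:[270+x/4.5,150+y/4.5]
a,b=plane('top',[px(155,240),px(222,330)],143); c=plane('top',[px(188,288)],100)[0]; h=plane('top',[px(343,388)],104)[0]
yaw=np.arctan2(*(a-b)[[1,0]]); print('bar',(a+b)/2,yaw,'disc',c,'hinge',h)
PIV=np.array([383,-122.5])
cap=((a+b)[:2]/2+c[:2]+CAP)/3; v=cap-PIV; th=np.arctan2(v[1],v[0]); print('r',np.hypot(*v),cap,th)
w=VES-PIV; th0=np.arctan2(w[1],w[0]); print('home r',np.hypot(*w),'swing',th-th0)
Y=yaw+np.pi; Z=129+6+3
ctrl.gripper_to(60)
ctrl.move_ptp([*cap,230],rot(Y)); st('q')
print(ctrl.move_l([*cap,Z],vel=100,threshold=8)); st()
ctrl.gripper_to(8,30); st('wrist_torque')
E
python3 swing.py
```

```text
bar [444.49312506 -35.0310109  143.        ] 0.6169961810327509 disc [446.65766016 -34.22198223 100.        ] hinge [ 383.99173511 -125.98156109  104.        ]
r 108.05194541750102 [446.05026174 -34.75099771] 0.9477422901765167
home r 110.3467715884792 swing 1.3391873087359798
{'t': np.float64(13.65), 'eef_pos': array([446.19, -34.93, 230.11]), 'force': array([ 0.15, -0.72, -0.19]), 'grip_width': np.float64(59.72), 'grasp_force': np.float64(0.0), 'q': array([-0.27, -0.05,  1.87, -0.  ,  1.32, -2.46])}
False
{'t': np.float64(14.72), 'eef_pos': array([446.67, -34.91, 138.64]), 'force': array([ 0.62, -0.14,  0.53]), 'grip_width': np.float64(60.17), 'grasp_force': np.float64(0.0)}
{'t': np.float64(15.17), 'eef_pos': array([446.44, -34.64, 138.54]), 'force': array([0.34, 1.04, 3.35]), 'grip_width': np.float64(17.57), 'grasp_force': np.float64(35.66), 'wrist_torque': array([ 0.14,  0.02, -0.12])}
```

```bash
cat > swing2.py <<'E'
from h import *
PIV=np.array([383,-122.5]); s=sensors.read_state(); p0=s['eef_pos']; v=p0[:2]-PIV
th=np.arctan2(v[1],v[0]); w=VES-PIV; th0=np.arctan2(w[1],w[0]); Y=.617+np.pi; r0=np.hypot(*v); r1=np.hypot(*w)
n=9
for k in range(1,n+1):
    f=k/n; a=th+(th0-th)*f; r=r0+(r1-r0)*f
    ctrl.move_l([*(PIV+r*np.array([np.cos(a),np.sin(a)])),138],rot(Y+a-th),vel=90)
    st('wrist_torque'); F=sensors.read_state()['force']
    if np.hypot(F[0],F[1])>30: print('STOP');break
p,d=grab('top'); np.savez('top2.npz',p=p,d=d)
E
python3 swing2.py
```

```text
{'t': np.float64(15.5), 'eef_pos': array([459.37, -45.5 , 138.5 ]), 'force': array([-0.09, -2.35,  4.31]), 'grip_width': np.float64(17.62), 'grasp_force': np.float64(35.92), 'wrist_torque': array([-0.39,  0.11, -0.05])}
{'t': np.float64(15.83), 'eef_pos': array([469.6 , -57.2 , 138.36]), 'force': array([-2.57, -3.18,  5.26]), 'grip_width': np.float64(17.3), 'grasp_force': np.float64(36.15), 'wrist_torque': array([-0.48,  0.39, -0.09])}
{'t': np.float64(16.17), 'eef_pos': array([478.2 , -70.53, 138.37]), 'force': array([-3.45, -1.78,  6.99]), 'grip_width': np.float64(17.28), 'grasp_force': np.float64(36.21), 'wrist_torque': array([-0.46,  0.52, -0.15])}
{'t': np.float64(16.5), 'eef_pos': array([484.77, -85.07, 138.31]), 'force': array([-4.05, -1.55,  6.37]), 'grip_width': np.float64(17.25), 'grasp_force': np.float64(36.28), 'wrist_torque': array([-0.37,  0.69, -0.11])}
{'t': np.float64(16.83), 'eef_pos': array([ 489.16, -100.49,  138.31]), 'force': array([-3.55, -2.15,  7.66]), 'grip_width': np.float64(17.15), 'grasp_force': np.float64(36.35), 'wrist_torque': array([-0.31,  0.79, -0.1
[... 198 characters left out ...]
array([-0.1 ,  0.92, -0.13])}
{'t': np.float64(17.5), 'eef_pos': array([ 490.88, -132.37,  138.24]), 'force': array([-4.93,  0.88,  8.75]), 'grip_width': np.float64(17.29), 'grasp_force': np.float64(36.48), 'wrist_torque': array([-0.1 ,  1.01, -0.07])}
{'t': np.float64(17.83), 'eef_pos': array([ 488.18, -148.18,  138.2 ]), 'force': array([-6.16,  1.22,  8.01]), 'grip_width': np.float64(17.72), 'grasp_force': np.float64(36.54), 'wrist_torque': array([ 0.11,  1.08, -0.14])}
{'t': np.float64(18.17), 'eef_pos': array([ 483.24, -163.34,  138.17]), 'force': array([-6.06,  2.02,  9.62]), 'grip_width': np.float64(17.21), 'grasp_force': np.float64(36.65), 'wrist_torque': array([ 0.3 ,  1.05, -0.12])}
```

```bash
cat > stop.py <<'E'
from h import *
PIV=np.array([383,-122.5]); s=sensors.read_state(); v=s['eef_pos'][:2]-PIV
t=np.array([v[1],-v[0]])/np.hypot(*v)   # clockwise tangent
for k in range(1,6):
    q=s['eef_pos'][:2]+t*k*2
    R=rot(.617+np.pi-1.34-k*2/110)
    ctrl.move_l([*q,137.5],R,vel=20); ctrl.hold(.1)
    u=sensors.read_state(); print(k,u['eef_pos'].round(1),'tang F',round(u['force'][:2]@t,1),'radial',round(u['force'][:2]@v/110,1))
    if u['force'][:2]@t<-12:break
p,d=grab('top'); np.savez('top2.npz',p=p,d=d)
cv2.imwrite('pics/crop2.png',cv2.resize(p[150:260,310:420],None,fx=4.5,fy=4.5,interpolation=cv2.INTER_CUBIC)[:,:,::-1])
st()
E
python3 stop.py
```

```text
1 [ 482.8 -163.5  138.2] tang F -3.2 radial -1.7
2 [ 482.6 -164.   138.2] tang F -7.5 radial -2.4
3 [ 482.5 -164.3  138.1] tang F -12.4 radial -1.5
{'t': np.float64(19.35), 'eef_pos': array([ 482.48, -164.33,  138.14]), 'force': array([ 4.25, 11.3 ,  7.59]), 'grip_width': np.float64(17.31), 'grasp_force': np.float64(36.27)}
```

The stop is reached: the tangential force rises while the arm stays put. Next I regrip and turn the cap clockwise.

```bash
cat > turn.py <<'E'
from h import *
A=np.array([483,-164.])
s=sensors.read_state(); x=s['eef_rot'][:,0]; Y=np.arctan2(x[1],x[0]); Y+=2*np.pi*(Y<0); print('yaw',Y)
ctrl.gripper_to(30); ctrl.move_l([*A,137],rot(Y),vel=50); ctrl.gripper_to(8,50); st('wrist_torque')
z0=137; tot=0
while tot<3.0:
    tot+=.2
    ctrl.move_l([*A,z0-4*min(tot,2.65)],rot(Y-tot),vel=4)if 0 else ctrl.move_ptp([*A,z0-4*min(tot,2.65)],rot(Y-tot))
    u=sensors.read_state(); x=u['eef_rot'][:,0]
    print(round(u['t'],1),round(tot,2),'act',round((Y-np.arctan2(x[1],x[0]))%6.283,2),'T',u['wrist_torque'].round(2),'F',u['force'].round(1),round(u['grasp_force']),u['eef_pos'].round(1))
    if abs(u['wrist_torque'][2])>1.2 or np.linalg.norm(u['force'])>40:break
grab('top','t3.png')
E
python3 turn.py
```

```text
yaw 2.3669295626530436
{'t': np.float64(20.14), 'eef_pos': array([ 483.2, -163.8,  137.1]), 'force': array([1.44, 1.7 , 0.82]), 'grip_width': np.float64(16.95), 'grasp_force': np.float64(51.14), 'wrist_torque': array([ 0.28, -0.12,  0.01])}
20.4 0.2 act 0.2 T [ 0.52 -0.34 -0.15] F [1.5 3.5 0.4] 51 [ 483.4 -163.6  136.3]
20.8 0.4 act 0.4 T [ 0.72 -0.55 -0.12] F [ 3.4  4.1 -0. ] 51 [ 483.6 -163.5  135.5]
21.1 0.6 act 0.6 T [ 0.79 -0.68 -0.05] F [4.5 4.6 0.2] 51 [ 483.8 -163.5  134.8]
21.4 0.8 act 0.8 T [ 0.84 -0.76 -0.12] F [ 5.   4.6 -1.6] 51 [ 484.  -163.4  134. ]
21.7 1.0 act 1.0 T [ 0.81 -0.85 -0.09] F [ 5.7  4.  -1.5] 51 [ 484.3 -163.4  133.3]
22.0 1.2 act 1.2 T [ 0.87 -1.02 -0.13] F [ 5.9  4.1 -2. ] 51 [ 484.5 -163.5  132.5]
22.3 1.4 act 1.4 T [ 0.82 -1.09 -0.06] F [ 6.3  4.3 -3.1] 51 [ 484.8 -163.6  131.7]
22.6 1.6 act 1.6 T [ 0.77 -1.3  -0.07] F [ 8.1  3.7 -4. ] 51 [ 485.  -163.8  131. ]
22.9 1.8 act 1.8 T [ 0.68 -1.33 -0.13] F [ 7.4  2.4 -4.4] 51 [ 485.2 -163.9  130.2]
23.2 2.0 act 2.0 T [ 0.58 -1.37 -0.07] F [ 7.9  2.9 -4.5] 50 [ 485.3 -164.1  129.4]
23.5 2.2 act 2.19 T [ 0.49 -1.34  1.13] F [ 8.1  1.5 -4.2] 53 [ 485.4 -164.6  128.8]
23.8 2.4 act 2.38 T [ 0.16 -0.85  3.4 ] F [5.5 0.5 1.2] 116 [ 484.8 -165.3  128.6]
```

The cap hit its stop after about 2.1 rad, with the bar lined up with the vessel's x axis. I'll release and check.

```bash
python3 - <<'E'
from h import *
s=sensors.read_state(); p0=s['eef_pos']; x=s['eef_rot'][:,0];Y=np.arctan2(x[1],x[0]);print('yaw',Y)
ctrl.move_ptp([483.5,-164,128.5],rot(Y+.12)); st('wrist_torque')
ctrl.gripper_to(50); ctrl.move_l([483.5,-164,200],vel=150)
ctrl.move_ptp([480,60,260],rot(.6))
p,d=grab('top');C=cloud('top',d);z=C[...,2];ps,ds=grab('side','side3.png')
g=p.max(2);m=np.zeros((400,640),np.uint8);m[180:225,335:382]=g[180:225,335:382]<62
k,l,s,c=cv2.connectedComponentsWithStats(m);i=1+s[1:,4].argmax();uv=np.argwhere(l==i)[:,::-1];P=plane('top',uv,130)[:,:2]
q=P-P.mean(0);V=np.linalg.eigh(q.T@q)[1];print(len(P),P.mean(0),'yaw',np.arctan2(V[1,1],V[0,1]),'z',np.percentile(z[l==i],[50,80,95]))
cv2.imwrite('pics/crop3.png',cv2.resize(p[150:260,290:420],None,fx=4.5,fy=4.5,interpolation=cv2.INTER_CUBIC)[:,:,::-1])
E
```

```text
yaw -0.014987599314846422
{'t': np.float64(24.15), 'eef_pos': array([ 485.02, -164.76,  128.87]), 'force': array([ 6.69,  1.56, -3.54]), 'grip_width': np.float64(17.51), 'grasp_force': np.float64(77.61), 'wrist_torque': array([ 0.23, -1.08,  1.58])}
20 [ 471.78464376 -159.5093266 ] yaw -2.7200900747685943 z [nan nan nan]
```

View pics/crop3.png

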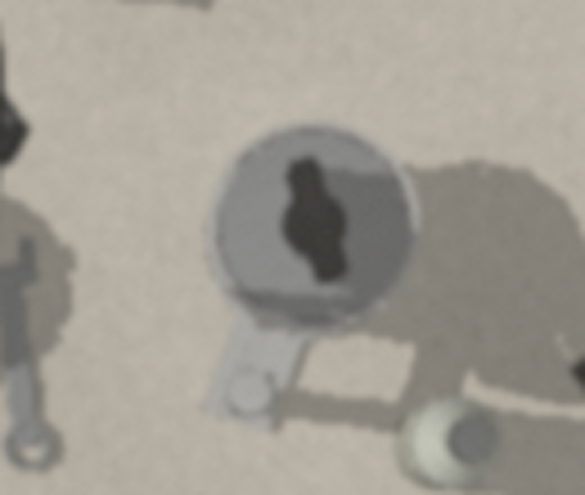

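The cap is centred over the mouth. The bar's ends at crop (303,165) and (330,275) give a yaw of about 0.24 against the vessel's 0.26, so it is tight. Next is the treadle.

```bash
cat > tread.py <<'E'
from h import *
P=np.array([518,402.8]);R=rot(2.74)
ctrl.gripper_to(0,30)
ctrl.move_ptp([*P,130],R);st()
b=sensors.read_state()['force'][2]
ctrl.move_l([*P,82],vel=100)
for z in (74,66,60,57,54,52,50,48,46,44):
    ctrl.move_l([*P,z],vel=40); u=sensors.read_state(); print(z,round(u['t'],1),u['eef_pos'].round(1),u['force'].round(1))
    if u['force'][2]-b>28: break
p,d=grab('side','side4.png')
ctrl.hold(1.3); st()
C=cloud('side',d).reshape(-1,3);ax=np.array([.919,-.395]);ay=np.array([.395,.919])
C=C[(abs(C[:,0]-545)<95)&(abs(C[:,1]-392)<75)];s=(C[:,:2]-[545,390])@ax;t=(C[:,:2]-[545,390])@ay
for a in(-60,-50,-40,-10,0,20):
    k=(s>a)&(s<a+10)&(abs(t)<22);print(a,np.percentile(C[k,2],[10,50,90]).round(1))
E
python3 tread.py
```

```text
{'t': np.float64(28.14), 'eef_pos': array([518.53, 402.33, 130.45]), 'force': array([ 0.52,  0.55, -0.24]), 'grip_width': np.float64(-0.26), 'grasp_force': np.float64(0.0)}
74 29.1 [518.6 403.1  74.5] [ 0.4 -0.1  1.3]
66 29.5 [518.1 403.7  66.5] [-1.7  2.2  5.2]
60 29.8 [518.  403.8  60.9] [-1.5  3.1  7.8]
57 30.0 [517.9 403.9  58.2] [-1.8  2.9  8.5]
54 30.3 [517.7 404.1  55.4] [-4.4  3.9  9.9]
52 30.5 [517.6 404.2  53.8] [-3.3  2.8 10.3]
50 30.8 [517.6 404.3  53.4] [-7.4  1.  18.1]
48 31.0 [517.6 404.3  53.1] [-10.6  -1.5  24.9]
46 31.3 [517.7 404.4  52.7] [-14.   -2.8  32.4]
{'t': np.float64(32.62), 'eef_pos': array([517.66, 404.39,  52.71]), 'force': array([-13.55,  -2.1 ,  32.92]), 'grip_width': np.float64(-0.2), 'grasp_force': np.float64(16.19)}
-60 [201.6 251.7 382.8]
-50 [ 77.5 116.8 382.6]
-40 [ 32.1  91.7 383.2]
-10 [ 27.5 378.3 383.4]
0 [ 30.7 376.  386.4]
20 [ 26.7 359.6 380.2]
```

Clear stop at 53.5, held for over 1.3 s. I'll release the treadle, back off and verify before handing in.

```bash
python3 - <<'E'
from h import *
P=[518,402.8]
ctrl.move_l([*P,90],vel=60); ctrl.move_l([*P,220],vel=150); ctrl.move_ptp([330,330,300],rot(2.74))
p,d=grab('top','end.png');C=cloud('top',d).reshape(-1,3);ax=np.array([.919,-.395]);ay=np.array([.395,.919])
s=(C[:,:2]-[545,390])@ax;t=(C[:,:2]-[545,390])@ay
for a in(-60,-50,-40,-10,0,20):
    k=(s>a)&(s<a+10)&(abs(t)<22);print(a,np.nanpercentile(C[k,2],[10,50,90]).round(1))
st()
E
```

```text
-60 [41.4 54.  58. ]
-50 [11.1 53.7 58.4]
-40 [44.1 49.4 53.6]
-10 [35.5 39.9 43.7]
0 [34.7 38.8 42.8]
20 [27.6 31.2 35. ]
{'t': np.float64(35.45), 'eef_pos': array([330.82, 330.2 , 299.35]), 'force': array([-0.89, -0.32,  0.29]), 'grip_width': np.float64(-0.18), 'grasp_force': np.float64(0.0)}
```

View pics/end.png

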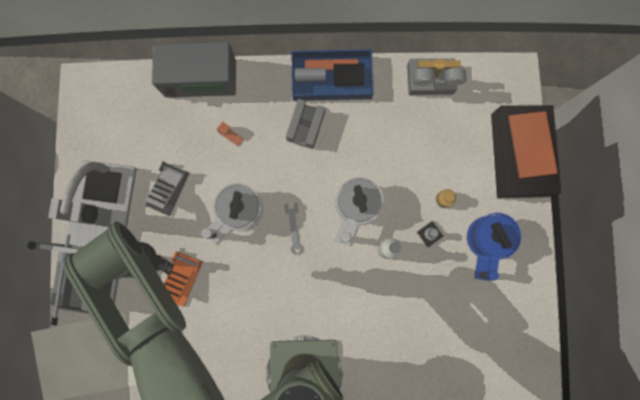

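The vessel at (360,200) is closed, the treadle at (167,188) is back up, the bystanders are where they were, and the gripper is clear.

```bash
python3 -c "
from h import *
print(ctrl.finish_job())"
```

```text
the job is handed in; nothing more can be done
None
```

I loaded the round foot, swung the cap home, screwed it to its stop, held the treadle down over 1.3 s and let it up, then handed the job in at about 36 s; no verdict came back, but the last picture shows the vessel closed and nothing else moved.

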